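# Load the sampler tray in the order of the queue

## Task

Four sample vials wait in carriers in the infeed channel. Move them into the four pockets of the light grey sampler tray in the same order as they queue: the vial next to the channel's green stop goes into the pocket next to the tray's green grip, and the rest follow in line. Keep the vials upright, set them down gently rather than dropping them, and leave each standing in its pocket.

Things in the scene. Friction and masses are not known exactly. Their poses are not given: they have to be found in the camera images.
- vial_red: Sample vial with a red screw cap, loose: closed pale glass cylinder with a paper label 27.5 mm in diameter with straight sides to 73 mm, a 28 mm wide cap from 79 to 95 mm (its top), about 60 g; it stands upright in the carrier with the ring of the same colour at the start. Origin: centre of its foot; z along it, up.
- vial_blue: Sample vial with a blue screw cap, loose: closed pale glass cylinder with a paper label 27.5 mm in diameter with straight sides to 73 mm, a 28 mm wide cap from 79 to 95 mm (its top), about 60 g; it stands upright in the carrier with the ring of the same colour at the start. Origin: centre of its foot; z along it, up.
- vial_yellow: Sample vial with a yellow screw cap, loose: closed pale glass cylinder with a paper label 27.5 mm in diameter with straight sides to 73 mm, a 28 mm wide cap from 79 to 95 mm (its top), about 60 g; it stands upright in the carrier with the ring of the same colour at the start. Origin: centre of its foot; z along it, up.
- vial_white: Sample vial with a white screw cap, loose: closed pale glass cylinder with a paper label 27.5 mm in diameter with straight sides to 73 mm, a 28 mm wide cap from 79 to 95 mm (its top), about 60 g; it stands upright in the carrier with the ring of the same colour at the start. Origin: centre of its foot; z along it, up.
- carrier_red: Vial carrier with a red top ring, fixed in the channel: black round cup, outer diameter 43 mm, 22 mm high, well 32 mm wide, its floor 5 mm above the origin; the vial lifts straight out. It stays where it is. Origin: centre of its underside; z up. It stands in the channel in any one of the four spots.
- carrier_blue: Vial carrier with a blue top ring, fixed in the channel: black round cup, outer diameter 43 mm, 22 mm high, well 32 mm wide, its floor 5 mm above the origin; the vial lifts straight out. It stays where it is. Origin: centre of its underside; z up. It stands in the channel in any one of the four spots.
- carrier_yellow: Vial carrier with a yellow top ring, fixed in the channel: black round cup, outer diameter 43 mm, 22 mm high, well 32 mm wide, its floor 5 mm above the origin; the vial lifts straight out. It stays where it is. Origin: centre of its underside; z up. It stands in the channel in any one of the four spots.
- carrier_white: Vial carrier with a white top ring, fixed in the channel: black round cup, outer diameter 43 mm, 22 mm high, well 32 mm wide, its floor 5 mm above the origin; the vial lifts straight out. It stays where it is. Origin: centre of its underside; z up. It stands in the channel in any one of the four spots.
- channel: Infeed channel, fixed, at any yaw: dark grey base 232 x 66 mm, 6 mm thick, rails to 18 mm, with a green end stop 26 mm high across its +x end: the head of the line. Four carriers stand in a row on the base at x = +72 (next to the green stop, first in line), +24, -24, -72 mm (last), y = 0, z = 6 mm in its frame. Origin: on the bench under the middle of the row; x along the row towards the green stop, z up.
- tray: Sampler tray, fixed, any yaw: light grey, 196 x 52 mm, 24 mm high, four open square pockets in a row, 44 x 44 mm inside (walls 4 mm), dark floors 5 mm above the bench. A green grip is on its +x end, by place one. Pocket centres at x = +72 (place one), +24, -24, -72 mm (four), y = 0 in its frame. Origin: on the bench under the middle of the row; x along it to the green grip, z up.
Things that resemble listed ones, but are neither listed nor needed, are in the scene too. What is shaped like the vial_white but orange or purple is not meant. What is shaped like the vial_red but pink is not meant.

How it is judged:
By the outcome, as a careful person would: the job done as asked, in the order asked, and still so for the second after the job is handed in, with the robot touching nothing.
It also fails if it takes over 109 s, if anything falls off the work surface, if the arm or the gripper's body presses on something with over 40 N, if the wrist force passes 120 N, or if a joint passes its speed limit or range.

## Robot

A 7-joint arm with a two-finger parallel gripper is mounted at the origin on the work surface. World frame = base frame: x ahead of the robot, y to its left, z up, the work surface at z = 0. Lengths are in m, angles in rad, forces in N, time in s.
With the tool pointing down it reaches from about 0.375 to 0.925 m from the base axis. Payload 3.1 kg.
Tool frame: the origin (TCP) lies at the very end of the fingers, on their centre line; the grasp point (between the pads) lies 19 mm behind it (ctrl.grip_depth is the distance from the TCP to the grasp point, in m); z points along the fingers, y is the line along which they close (so a half turn about z gives the same grasp; the last joint's range is limited). The gripper opens to 85 mm and grips with 20 to 120 N. Pads are 22 mm wide; open, the fingers measure 114 mm over their backs; the gripper's body (76 mm by 85 mm) begins 54 mm behind the grasp point. The pads swing forward as they close: fully open they stand 13 mm farther back than shut.
Start: joints at [1.148, 0.383, 0.044, 1.598, -0.018, 1.161, -0.05], TCP at [0.207, -0.616, 0.231] pointing down, gripper open.
Joint ranges: [-2.61, 2.61], [-0.41, 2.15], [-1.48, 1.57], [0, 2.5], [-1.57, 4.71], [0.05, 1.97], [-2.85, 2.85]. Speed limits (rad/s): [2.79, 2.79, 3.14, 3.14, 3.14, 3.14, 3.14].

## Interface

Orientations are given as a 3x3 rotation matrix whose columns are the frame's x, y, z axes.
In Python, from rig import ctrl, viewer gives the robot as it stands.
- The arm moves only by the tool servo_tool, never from a script. Its argument "series" is one flat list of numbers, 6 for each row, row after row: the shift along the tool's x, y, z in m, then the turn, a rotation vector about the tool's x, y, z in degrees. In form: [dx, dy, dz, wx, wy, wz, dx, dy, dz, wx, wy, wz, ...]. A call has exactly 8 rows; each row shifts and turns the commanded pose from where the row before left it, along the tool's axes as they then stand; what a row does not reach is not made up. A row lasts 1/10 s, in which the tool goes at most 50 mm and 8.59 degrees, less where a joint would pass 70% of its speed; a pose out of reach is approached as far as the arm can. A call with a gripper value outside its range is refused whole. "grip" is the finger opening in m, from 0 to 0.0854, set as the call begins (left out, the last holds). The fingers move at their own pace and stop on an object; "newtons" is the grip in N (left out, the last holds). Time passes only in rows, so rows that do not move let the fingers close, or fill a call up. It gives the time, the measured TCP pose, the force, the opening and the grip force at its end, in the units of the state.
- ctrl.get_state(): the state, without advancing time (a new reading comes with each control period).
- viewer.capture(name): name is "side" or "top" or "wrist"; returns a dict with "img" (384x512x3 uint8, red, green, blue), "vertical_fov" (degrees; the focal length in pixels is half the picture's height over the tangent of half this angle, whatever the lens; pixels are square), "cx", "cy" (the principal point, pixels), "world_from_camera" (4x4, takes a point from camera to world coordinates); the wrist camera has in their place "T_tool_cam" (4x4, takes a point from camera to tool coordinates, whose origin is the TCP and whose axes are the flange's). Camera axes: x right, y down, z forward; pixel columns grow to the right and rows downward; lengths in m; the calibration is good to about 2 mm. The wrist camera is an equidistant fisheye: a pixel r from the principal point sees the ray r / f radians off the axis. A picture is of the moment at which its call begins: read the wrist's pose just before it. There is no depth.
- ctrl.sign_off(): hands the job in; it is judged then, once.
The state is a dict: "time": time; "joint_positions": joint angles; "qvel": joint speeds; "tau": joint torques, N m; "tool_pos": TCP position; "tcp_rot": TCP orientation; "contact_force": force on the tool from outside, world axes, zero at the start; "moment": the same for the moment, N m; "grip_width": finger opening in m; "finger_force": force on a finger pad.
Only numpy, scipy, OpenCV 4.12 (cv2) and the standard library are available. Lean on these libraries where they do the work, as an engineer would, in place of code of your own. Each camera call takes 0.05 s, during which the arm holds its last target. There are 200 camera calls.

## Working session

There is one attempt and no reset: what is moved stays moved. The work goes in short steps, Python scripts to look and compute and a tool call to move; the robot and the scene stay as the last step left them, time stands still between calls to the robot, and variables do not carry over. Pictures are saved under pics/ and viewed, at most 14 in all, crops included, and the job is handed in when it is done.

Besides the shell and the picture viewer there is one more tool, called as a command line: name --argument value ..., lists and objects as JSON in quotes. servo_tool: Moves the arm, as the interface text tells. Its arguments: {"type":"object","properties":{"series":{"type":"array","items":{"type":"number"}},"grip":{"type":"number"},"newtons":{"type":"number"}},"required":["series"]}

```bash
mkdir -p pics
python3 - <<'E'
from rig import ctrl, viewer
import cv2,numpy as np,pickle
s=ctrl.get_state();print(s['time'],s['tool_pos'],np.round(s['tcp_rot'],3),s['grip_width'])
for n in('top','side','wrist'):
    c=viewer.capture(n);cv2.imwrite(f'pics/{n}0.png',c['img'][:,:,::-1]);pickle.dump(c,open(f'{n}.pkl','wb'))
    print(n,c['vertical_fov'],c['cx'],c['cy'],np.round(c.get('world_from_camera',c.get('T_tool_cam')),3))
E
```

```text
0.0 [ 0.20710381 -0.6151142   0.22986804] [[ 0.948  0.319 -0.001]
 [ 0.319 -0.948  0.002]
 [-0.    -0.003 -1.   ]] 0.08557465427291024
top 52.06743086877606 251.57529698918083 198.306108343547 [[ 0.022 -0.996  0.087  0.496]
 [-0.999 -0.019  0.028 -0.015]
 [-0.027 -0.087 -0.996  0.949]
 [ 0.     0.     0.     1.   ]]
side 45.34377835781496 250.69469775156335 188.87547760518783 [[-0.748 -0.465  0.474  0.124]
 [-0.664  0.54  -0.517  0.498]
 [-0.016 -0.701 -0.713  0.698]
 [ 0.     0.     0.     1.   ]]
wrist 65.70646984690485 255.61139417750417 194.41035954345816 [[-0.    -0.958 -0.287  0.074]
 [ 1.     0.    -0.001 -0.001]
 [ 0.001 -0.287  0.958 -0.142]
 [ 0.     0.     0.     1.   ]]
```

View pics/top0.png

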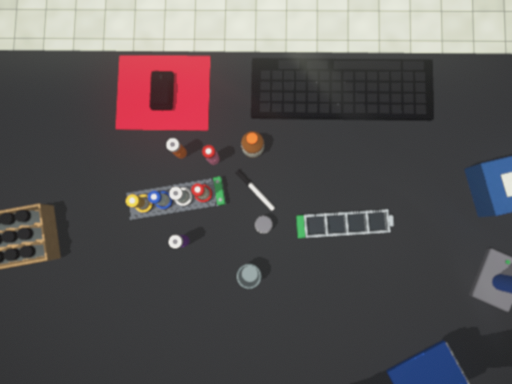

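View pics/side0.png

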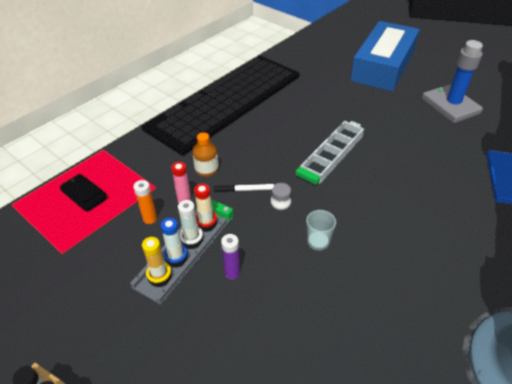

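The channel's green stop is at (219,190) in the top view, so from the stop the queue is red (202,192), white (180,196), blue (158,199), yellow (136,202). The tray's green grip is at (301,226) with pockets running to (378,222). The pink (210,153), orange (175,147) and purple (178,241) vials stand outside the channel, so they are lookalikes.

```bash
cat > h.py <<'E'
import numpy as np,cv2,pickle
def ray(c,u,v,z,T=None,fish=False):
    h=c['img'].shape[0];f=h/2/np.tan(np.radians(c['vertical_fov']/2))
    a=np.array([u-c['cx'],v-c['cy']])
    if fish:
        r=np.hypot(*a)+1e-9;d=np.r_[a/r*np.sin(r/f),np.cos(r/f)]
    else: d=np.r_[a/f,1]
    T=c['world_from_camera'] if T is None else T
    d=T[:3,:3]@d;o=T[:3,3];return o+d*(z-o[2])/d[2]
def tri(c1,p1,c2,p2):
    o1=c1['world_from_camera'][:3,3];o2=c2['world_from_camera'][:3,3]
    d1=ray(c1,*p1,0)-o1;d2=ray(c2,*p2,0)-o2
    t=np.linalg.lstsq(np.c_[d1,-d2],o2-o1,rcond=None)[0]
    a=o1+t[0]*d1;b=o2+t[1]*d2;return (a+b)/2,np.linalg.norm(a-b)
E
python3 - <<'E'
from h import *
t=pickle.load(open('top.pkl','rb'));s=pickle.load(open('side.pkl','rb'))
for n,c in(('top',t),('side',s)):
    hsv=cv2.cvtColor(c['img'],cv2.COLOR_RGB2HSV)
    def m(lo,hi,z,name):
        k,l,st,ce=cv2.connectedComponentsWithStats(cv2.inRange(hsv,lo,hi))
        for i in range(1,k):
            if 20<st[i,4]<2000:print(n,name,st[i],ce[i].round(1),ray(c,*ce[i],z).round(4))
    m((50,90,60),(80,255,255),.025,'green')
    m((105,170,90),(125,255,255),.106,'blue')
    m((20,150,120),(32,255,255),.106,'yel')
    m((0,150,90),(5,255,255),.106,'red')
    m((0,0,165),(180,30,255),.106,'white')
# tray: holes in grey mask
g=t['img'].astype(int);mask=((g.min(2)>110)&(g.max(2)-g.min(2)<40)).astype(np.uint8)*255
cs,hi=cv2.findContours(mask[200:245,290:400].copy(),cv2.RETR_CCOMP,cv2.CHAIN_APPROX_NONE)
for q,h in zip(cs,hi[0]):
    a=cv2.contourArea(q)
    if a>100:
        r=cv2.minAreaRect(q);ctr=np.array(r[0])+[290,200];print('tray',h[3],a,r,ray(t,*ctr,.02).round(4))
v=cv2.resize(t['img'][120:260,110:410,::-1],None,fx=2.6,fy=2.6,interpolation=cv2.INTER_CUBIC);cv2.imwrite('pics/crop1.png',v)
E
```

```text
top green [213 176  12  30 211] [219.  190.4] [0.5939 0.0895 0.025 ]
top green [296 215   9  24 181] [299.8 226.4] [ 0.5127 -0.1024  0.025 ]
top blue [ 388  342   78   42 1987] [428.1 368.4] [ 0.2263 -0.3601  0.106 ]
top yel [126 195  14  12  78] [133.2 200.9] [0.559  0.2663 0.106 ]
top yel [138 204  14   8  36] [145.9 208.5] [0.543  0.2378 0.106 ]
top red [202 145  13  13  78] [208.3 150.9] [0.6716 0.1062 0.106 ]
top red [192 184  20  18 131] [201.1 192.2] [0.5808 0.1191 0.106 ]
top white [166 138  13  13 120] [172.2 144.2] [0.6851 0.1861 0.106 ]
top white [501 172  11  25 192] [507.2 182.8] [ 0.613  -0.5327  0.106 ]
top white [249 184  25  26 140] [261.  196.5] [ 0.5739 -0.0106  0.106 ]
top white [169 186  22  20 193] [177.6 195.2] [0.5732 0.1699 0.106 ]
top white [360 211  12  23  63] [366.5 222.4] [ 0.5229 -0.2358  0.106 ]
top white [382 210  11  22  80] [388.7 219.7] [ 0.5295 -0.2826  0.106 ]
top white [338 213  17  22  59] [345.7 223.2] [ 0.5202 -0.192   0.106 ]
top white [304 215   9  22  43] [306.3 223.3] [ 0.5183 -0.1085  0.106 ]
top white [318 214  22  22  68] [327.2 225.3]
[... 1938 characters left out ...]
ite [151 267  12   9  72] [156.8 271.2] [0.51   0.2962 0.106 ]
tray -1 1957.0 ((58.732948303222656, 23.071765899658203), (23.840656280517578, 89.13672637939453), 86.26860046386719) [ 0.5231 -0.2171  0.02  ]
tray 0 328.0 ((25.35246467590332, 24.877050399780273), (19.736791610717773, 19.01250648498535), 84.80557250976562) [ 0.5172 -0.1392  0.02  ]
tray 0 331.0 ((45.97940444946289, 23.73235321044922), (19.71100425720215, 19.020732879638672), 85.60128784179688) [ 0.5209 -0.1874  0.02  ]
tray 0 331.0 ((66.5, 22.5), (19.0, 19.0), 0.0) [ 0.5248 -0.2352  0.02  ]
tray 0 335.5 ((87.07786560058594, 20.85655975341797), (20.008399963378906, 19.01250648498535), 84.80557250976562) [ 0.5297 -0.283   0.02  ]
```

View pics/crop1.png

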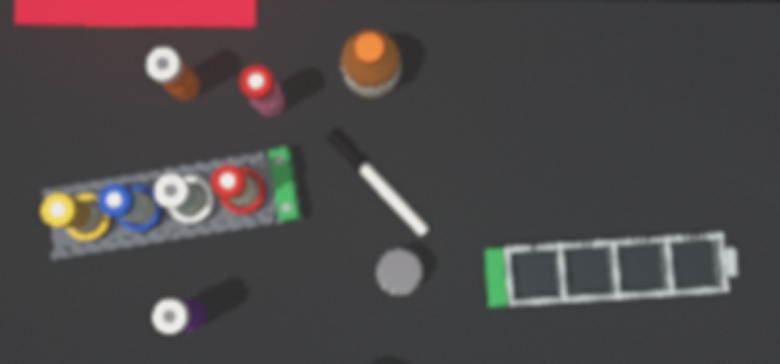

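The crop confirms the identification. The cap tops run red, white, blue, yellow away from the green stop, at crop (228,180), (171,190), (114,200) and (57,210). The purple and orange bodies under the white-capped vials, and the pink one, are outside the channel.

Run:
```python
from h import *
from rig import ctrl
t=pickle.load(open('top.pkl','rb'))
P=[]
for n,u,v in(('red',228,180),('white',171,190),('blue',114,200),('yellow',57,210)):
    P.append(ray(t,(u+.5)/2.6+110-.5,(v+.5)/2.6+120-.5,.106));print(n,P[-1].round(4))
d=P[0]-P[3];print(np.degrees(np.arctan2(d[1],d[0])),np.linalg.norm(d)/3)
R=np.array(ctrl.get_state()['tcp_rot']);p=ctrl.get_state()['tool_pos']
print(R.T@(np.mean(P,0)+[0,0,.13]-p), np.degrees(np.arctan2(R[1,0],R[0,0])))
```

```text
red [0.5876 0.1273 0.106 ]
white [0.5784 0.1747 0.106 ]
blue [0.5691 0.2222 0.106 ]
yellow [0.5598 0.2697 0.106 ]
-78.93841492003631 0.04837038973696625
[ 0.60711138 -0.65427106 -0.00451334] 18.612394787059575
```

servo_tool --series '[0, 0, 0, 0, 0, -8.5, 0, 0, 0, 0, 0, -8.5, 0, 0, 0, 0, 0, -8.5, 0, 0, 0, 0, 0, -8.5, 0, 0, 0, 0, 0, -8.5, 0, 0, 0, 0, 0, -8.5, 0, 0, 0, 0, 0, -8.5, 0, 0, 0, 0, 0, -8.5]' --grip 0.06 --newtons 30

```text
time: 0.95
tool_pos: [0.2072, -0.6157, 0.2307]
tcp_rot: [[0.053, 0.999, -0.0], [0.999, -0.053, 0.001], [0.001, -0.0, -1.0]]
contact_force: [0.1, 0.0, -0.7]
grip_width: 0.0595
finger_force: 0.0
```

servo_tool --series '[0, 0, 0, 0, 0, -7.2, 0, 0, 0, 0, 0, -7.2, 0, 0, 0, 0, 0, 0, 0, 0, 0, 0, 0, 0, 0, 0, 0, 0, 0, 0, 0, 0, 0, 0, 0, 0, 0, 0, 0, 0, 0, 0, 0, 0, 0, 0, 0, 0]'

```text
time: 1.75
tool_pos: [0.2075, -0.616, 0.2313]
tcp_rot: [[-0.191, 0.982, -0.0], [0.982, 0.191, -0.0], [-0.0, -0.0, -1.0]]
contact_force: [-0.6, 0.1, 0.5]
grip_width: 0.0601
finger_force: 0.0
```

```bash
cat > go.py <<'E'
import sys;from rig import ctrl;import numpy as np
s=ctrl.get_state();R=np.array(s['tcp_rot'])
t=np.array([float(x) for x in sys.argv[1:4]])
yaw=np.degrees(np.arctan2(R[1,0],R[0,0]))
print('t',round(s['time'],2),'p',np.round(s['tool_pos'],4),'yaw',yaw.round(2),'zax',np.round(R[:,2],3),'body',np.round(R.T@(t-s['tool_pos']),4),'j',np.round(s['joint_positions'],2))
E
python3 go.py 0.5876 0.1273 0.2
```

```text
t 1.75 p [ 0.2075 -0.616   0.2313] yaw 101.0 zax [-0. -0. -1.] body [0.6572 0.5149 0.0313] j [ 1.33  0.39 -0.19  1.59  0.08  1.17  1.31]
```

servo_tool --series '[0.038, 0.03, 0, 0, 0, 0, 0.038, 0.03, 0, 0, 0, 0, 0.038, 0.03, 0, 0, 0, 0, 0.038, 0.03, 0, 0, 0, 0, 0.038, 0.03, 0, 0, 0, 0, 0.038, 0.03, 0, 0, 0, 0, 0.038, 0.03, 0, 0, 0, 0, 0.038, 0.03, 0, 0, 0, 0]'

```text
time: 2.55
tool_pos: [0.3857, -0.27, 0.2317]
tcp_rot: [[-0.191, 0.982, 0.001], [0.982, 0.191, -0.001], [-0.001, 0.001, -1.0]]
contact_force: [0.9, 0.0, -0.1]
grip_width: 0.06
finger_force: 0.0
```

servo_tool --series '[0.038, 0.03, 0, 0, 0, 0, 0.038, 0.03, 0, 0, 0, 0, 0.038, 0.03, 0, 0, 0, 0, 0.038, 0.03, 0, 0, 0, 0, 0.038, 0.03, 0, 0, 0, 0, 0.038, 0.03, 0, 0, 0, 0, 0.03, 0.03, 0, 0, 0, 0, 0, 0, 0, 0, 0, 0]'

```text
time: 3.35
tool_pos: [0.5441, 0.03, 0.2324]
tcp_rot: [[-0.202, 0.979, 0.004], [0.979, 0.202, 0.006], [0.005, 0.005, -1.0]]
contact_force: [0.1, 0.9, 1.1]
grip_width: 0.0602
finger_force: 0.0
```

```bash
python3 go.py 0.5876 0.1273 0.2;python3 - <<'E'
from rig import ctrl, viewer
import cv2,pickle,numpy as np
s=ctrl.get_state();c=viewer.capture('wrist');cv2.imwrite('pics/w1.png',c['img'][:,:,::-1])
T=np.eye(4);T[:3,:3]=s['tcp_rot'];T[:3,3]=s['tool_pos'];c['T']=T@c['T_tool_cam'];pickle.dump(c,open('w1.pkl','wb'))
E
```

```text
t 3.35 p [0.5441 0.03   0.2324] yaw 101.63 zax [ 0.004  0.006 -1.   ] body [0.0863 0.0621 0.0331] j [ 0.51  0.26 -0.73  1.82  0.18  1.12 -0.08]
```

View pics/w1.png

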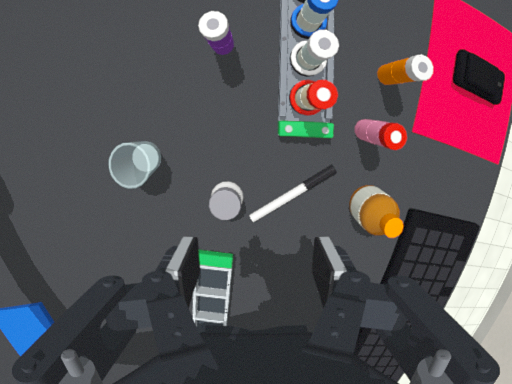

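The wrist view shows the red cap top at (323,94), white at (323,44), the green stop at (306,129), and the tray below.

```bash
python3 - <<'E'
from h import *
c=pickle.load(open('w1.pkl','rb'))
for u,v,z in((323,94,.106),(323,44,.106),(306,129,.024)):print(ray(c,u,v,z,c['T'],True).round(4))
hsv=cv2.cvtColor(c['img'],cv2.COLOR_RGB2HSV);m=cv2.inRange(hsv,(50,90,60),(80,255,255))
k,l,st,ce=cv2.connectedComponentsWithStats(m)
for i in range(1,k):
    if st[i,4]>50:print(st[i],ce[i],ray(c,*ce[i],.026,c['T'],True).round(4))
E
python3 go.py 0.5876 0.1273 0.2
```

```text
[0.5869 0.1295 0.106 ]
[0.5774 0.1755 0.106 ]
[0.5937 0.0923 0.024 ]
[278 120  56  19 801] [305.17602996 128.99126092] [0.5924 0.0922 0.026 ]
[198 249  36  19 527] [215.01518027 258.35104364] [ 0.5163 -0.0958  0.026 ]
t 3.4 p [0.5428 0.026  0.2318] yaw 101.41 zax [ 0.001  0.003 -1.   ] body [0.0903 0.0639 0.0321] j [ 0.51  0.26 -0.72  1.83  0.18  1.13 -0.07]
```

servo_tool --series '[0.024, 0.016, 0.015, 0, 0, 0, 0.024, 0.016, 0.015, 0, 0, 0, 0.024, 0.016, 0.015, 0, 0, 0, 0.024, 0.016, 0.015, 0, 0, 0, 0, 0, 0.02, 0, 0, 0, 0, 0, 0.02, 0, 0, 0, 0, 0, 0, 0, 0, 0, 0, 0, 0, 0, 0, 0]'

```text
time: 4.2
tool_pos: [0.5861, 0.1262, 0.1311]
tcp_rot: [[-0.189, 0.982, -0.001], [0.982, 0.189, -0.001], [-0.001, -0.001, -1.0]]
contact_force: [0.3, -0.3, -0.6]
grip_width: 0.0603
finger_force: 0.0
```

```bash
python3 go.py 0.5873 0.1284 0.05
```

```text
t 4.2 p [0.5861 0.1262 0.1311] yaw 100.88 zax [-0.001 -0.001 -1.   ] body [0.0021 0.0017 0.0811] j [ 0.27  0.49 -0.69  1.78  0.37  1.   -0.37]
```

servo_tool --series '[0.001, 0.001, 0.015, 0, 0, 0, 0.001, 0.001, 0.015, 0, 0, 0, 0, 0, 0.015, 0, 0, 0, 0, 0, 0.015, 0, 0, 0, 0, 0, 0.012, 0, 0, 0, 0, 0, 0.009, 0, 0, 0, 0, 0, 0, 0, 0, 0, 0, 0, 0, 0, 0, 0]'

```text
time: 5.0
tool_pos: [0.588, 0.1306, 0.0502]
tcp_rot: [[-0.191, 0.982, 0.0], [0.982, 0.191, 0.0], [0.0, 0.0, -1.0]]
contact_force: [0.8, -1.1, 0.7]
grip_width: 0.0601
finger_force: 0.0
```

servo_tool --series '[0, 0, 0, 0, 0, 0, 0, 0, 0, 0, 0, 0, 0, 0, 0, 0, 0, 0, 0, 0, 0, 0, 0, 0, 0, 0, 0, 0, 0, 0, 0, 0, 0, 0, 0, 0, 0, 0, 0, 0, 0, 0, 0, 0, 0, 0, 0, 0]' --grip 0.015 --newtons 30

```text
time: 5.8
tool_pos: [0.5885, 0.1306, 0.0511]
tcp_rot: [[-0.191, 0.982, 0.001], [0.982, 0.191, 0.0], [-0.0, 0.001, -1.0]]
contact_force: [-0.9, -0.4, 5.9]
grip_width: 0.0271
finger_force: 29.9
```

```bash
python3 go.py 0.5172 -0.1392 0.15
```

```text
t 5.8 p [0.5885 0.1306 0.0511] yaw 101.01 zax [ 0.001  0.    -1.   ] body [-0.2513 -0.1214 -0.099 ] j [ 0.22  0.6  -0.63  1.81  0.45  0.88 -0.44]
```

servo_tool --series '[0, 0, -0.015, 0, 0, 0, 0, 0, -0.025, 0, 0, 0, 0, 0, -0.03, 0, 0, 0, 0, 0, -0.03, 0, 0, 0, -0.03, -0.014, 0, 0, 0, 0, -0.042, -0.02, 0, 0, 0, 0, -0.042, -0.02, 0, 0, 0, 0, -0.042, -0.02, 0, 0, 0, 0]'

```text
time: 6.6
tool_pos: [0.5441, -0.0384, 0.1506]
tcp_rot: [[-0.192, 0.981, 0.0], [0.981, 0.192, -0.0], [-0.0, -0.0, -1.0]]
contact_force: [0.4, -0.9, -0.3]
grip_width: 0.0266
finger_force: 29.7
```

servo_tool --series '[-0.042, -0.02, 0, 0, 0, 0, -0.035, -0.017, 0, 0, 0, 0, -0.018, -0.01, 0, 0, 0, 0, 0, 0, 0, 0, 0, 0, 0, 0, 0, 0, 0, 0, 0, 0, 0, 0, 0, 0, 0, 0, 0, 0, 0, 0, 0, 0, 0, 0, 0, 0]'

```text
time: 7.4
tool_pos: [0.5175, -0.1374, 0.1504]
tcp_rot: [[-0.194, 0.981, 0.0], [0.981, 0.194, 0.001], [0.0, 0.0, -1.0]]
contact_force: [0.0, -1.2, -0.7]
grip_width: 0.0266
finger_force: 29.7
```

```bash
python3 go.py 0.5172 -0.1392 0.048
python3 - <<'E'
from rig import ctrl, viewer
import cv2,pickle,numpy as np
a=viewer.capture('top')['img'][170:270,150:410,::-1];b=viewer.capture('side')['img'][100:300,130:390,::-1]
cv2.imwrite('pics/p1.png',cv2.resize(np.vstack([a,b]),None,fx=2,fy=2))
E
```

```text
t 7.4 p [ 0.5175 -0.1374  0.1504] yaw 101.18 zax [ 0.     0.001 -1.   ] body [-0.0018 -0.0007  0.1024] j [ 0.75  0.33 -0.66  1.92  0.24  0.97  0.18]
```

View pics/p1.png

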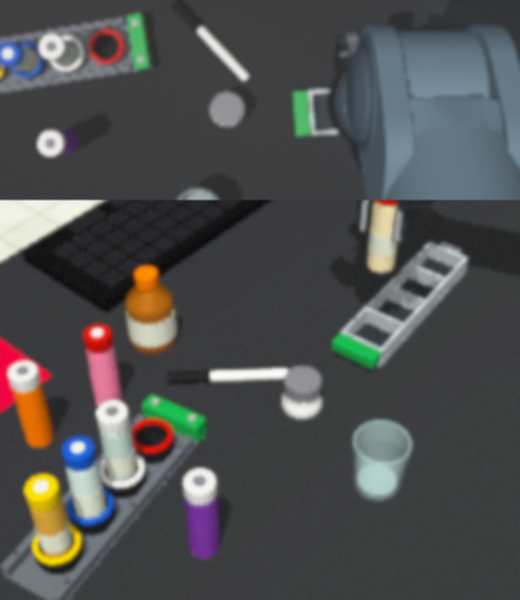

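The red vial hangs upright at crop (382,235), above pocket one. Lowering it now.

servo_tool --series '[-0.002, -0.001, 0.025, 0, 0, 0, 0, 0, 0.025, 0, 0, 0, 0, 0, 0.025, 0, 0, 0, 0, 0, 0.015, 0, 0, 0, 0, 0, 0.009, 0, 0, 0, 0, 0, 0.003, 0, 0, 0, 0, 0, 0.001, 0, 0, 0, 0, 0, 0, 0, 0, 0]'

```text
time: 8.3
tool_pos: [0.5174, -0.1414, 0.0482]
tcp_rot: [[-0.191, 0.982, 0.002], [0.982, 0.191, -0.001], [-0.001, 0.002, -1.0]]
contact_force: [-0.3, -0.4, -0.4]
grip_width: 0.0267
finger_force: 29.7
```

servo_tool --series '[0, 0, 0.001, 0, 0, 0, 0, 0, 0.0005, 0, 0, 0, 0, 0, 0.0005, 0, 0, 0, 0, 0, 0, 0, 0, 0, 0, 0, 0, 0, 0, 0, 0, 0, 0, 0, 0, 0, 0, 0, 0, 0, 0, 0, 0, 0, 0, 0, 0, 0]'

```text
time: 9.1
tool_pos: [0.5165, -0.1412, 0.0453]
tcp_rot: [[-0.191, 0.982, 0.0], [0.982, 0.191, 0.0], [0.0, 0.0, -1.0]]
contact_force: [-0.1, 0.6, -0.9]
grip_width: 0.027
finger_force: 29.7
```

servo_tool --series '[0, 0, 0.0005, 0, 0, 0, 0, 0, 0.0005, 0, 0, 0, 0, 0, 0.0005, 0, 0, 0, 0, 0, 0.0005, 0, 0, 0, 0, 0, 0, 0, 0, 0, 0, 0, 0, 0, 0, 0, 0, 0, 0, 0, 0, 0, 0, 0, 0, 0, 0, 0]'

```text
time: 9.9
tool_pos: [0.5167, -0.1413, 0.0451]
tcp_rot: [[-0.191, 0.982, -0.001], [0.982, 0.191, -0.001], [-0.001, -0.001, -1.0]]
contact_force: [-3.2, 0.6, 11.7]
grip_width: 0.0266
finger_force: 31.0
```

servo_tool --series '[0, 0, -0.001, 0, 0, 0, 0, 0, 0, 0, 0, 0, 0, 0, 0, 0, 0, 0, 0, 0, 0, 0, 0, 0, 0, 0, -0.015, 0, 0, 0, 0, 0, -0.03, 0, 0, 0, 0, 0, -0.03, 0, 0, 0, 0, 0, -0.03, 0, 0, 0]' --grip 0.06

```text
time: 10.7
tool_pos: [0.5165, -0.141, 0.1512]
tcp_rot: [[-0.191, 0.982, 0.0], [0.982, 0.191, 0.0], [0.0, 0.0, -1.0]]
contact_force: [0.1, -0.8, 0.3]
grip_width: 0.0597
finger_force: 0.0
```

```bash
python3 go.py 0.5778 0.1752 0.051
```

```text
t 10.7 p [ 0.5165 -0.141   0.1512] yaw 101.04 zax [ 0.  0. -1.] body [0.2986 0.1207 0.1002] j [ 0.76  0.33 -0.66  1.92  0.24  0.97  0.18]
```

servo_tool --series '[0.043, 0.017, 0, 0, 0, 0, 0.043, 0.017, 0, 0, 0, 0, 0.043, 0.017, 0, 0, 0, 0, 0.043, 0.017, 0, 0, 0, 0, 0.043, 0.017, 0, 0, 0, 0, 0.043, 0.018, 0, 0, 0, 0, 0.04, 0.018, 0, 0, 0, 0, 0, 0, 0, 0, 0, 0]'

```text
time: 11.5
tool_pos: [0.5776, 0.1852, 0.1517]
tcp_rot: [[-0.203, 0.979, 0.003], [0.979, 0.203, 0.008], [0.008, 0.004, -1.0]]
contact_force: [-0.3, 0.9, 0.4]
grip_width: 0.0599
finger_force: 0.0
```

```bash
python3 go.py 0.5778 0.1752 0.051
python3 - <<'E'
from rig import ctrl, viewer
import cv2,numpy as np
a=viewer.capture('top')['img'][170:270,150:410,::-1];b=viewer.capture('side')['img'][100:300,130:390,::-1]
cv2.imwrite('pics/p2.png',cv2.resize(np.vstack([a,b]),None,fx=2,fy=2))
E
```

```text
t 11.5 p [0.5776 0.1852 0.1517] yaw 101.7 zax [ 0.003  0.008 -1.   ] body [-0.0105 -0.0023  0.1006] j [ 0.21  0.49 -0.73  1.75  0.36  1.04 -0.45]
```

View pics/p2.png

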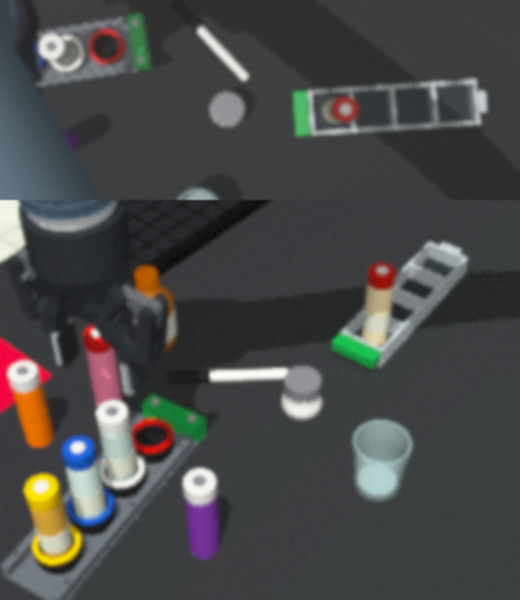

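Red stands upright in pocket one. The arm is still settling over white.

servo_tool --series '[0, 0, 0, 0, 0, 0, 0, 0, 0, 0, 0, 0, 0, 0, 0.015, 0, 0, 0, 0, 0, 0.008, 0, 0, 0, 0, 0, 0, 0, 0, 0, 0, 0, 0, 0, 0, 0, 0, 0, 0, 0, 0, 0, 0, 0, 0, 0, 0, 0]'

```text
time: 12.4
tool_pos: [0.5786, 0.1747, 0.1267]
tcp_rot: [[-0.191, 0.982, 0.001], [0.982, 0.191, 0.0], [0.0, 0.001, -1.0]]
contact_force: [-0.4, -1.0, -0.7]
grip_width: 0.06
finger_force: 0.0
```

```bash
python3 go.py 0.5778 0.1752 0.051
```

```text
t 12.4 p [0.5786 0.1747 0.1267] yaw 101.03 zax [ 0.001  0.    -1.   ] body [ 0.0006 -0.0007  0.0757] j [ 0.2   0.51 -0.71  1.77  0.39  1.   -0.47]
```

servo_tool --series '[0.001, 0, 0.015, 0, 0, 0, 0, 0, 0.015, 0, 0, 0, 0, 0, 0.015, 0, 0, 0, 0, 0, 0.015, 0, 0, 0, 0, 0, 0.01, 0, 0, 0, 0, 0, 0.006, 0, 0, 0, 0, 0, 0, 0, 0, 0, 0, 0, 0, 0, 0, 0]'

```text
time: 13.2
tool_pos: [0.5784, 0.1756, 0.0505]
tcp_rot: [[-0.191, 0.982, 0.001], [0.982, 0.191, 0.0], [0.0, 0.001, -1.0]]
contact_force: [-0.1, 0.2, 0.4]
grip_width: 0.0601
finger_force: 0.0
```

servo_tool --series '[0, 0, 0, 0, 0, 0, 0, 0, 0, 0, 0, 0, 0, 0, 0, 0, 0, 0, 0, 0, 0, 0, 0, 0, 0, 0, 0, 0, 0, 0, 0, 0, 0, 0, 0, 0, 0, 0, 0, 0, 0, 0, 0, 0, 0, 0, 0, 0]' --grip 0.015

```text
time: 14.0
tool_pos: [0.5787, 0.1756, 0.0511]
tcp_rot: [[-0.191, 0.982, 0.001], [0.982, 0.191, 0.0], [-0.0, 0.001, -1.0]]
contact_force: [-1.5, -0.7, 6.2]
grip_width: 0.0269
finger_force: 29.9
```

```bash
python3 go.py 0.5209 -0.1874 0.15
```

```text
t 14.0 p [0.5787 0.1756 0.0511] yaw 101.01 zax [ 0.001  0.    -1.   ] body [-0.3453 -0.126  -0.099 ] j [ 0.16  0.61 -0.66  1.81  0.47  0.88 -0.53]
```

servo_tool --series '[0, 0, -0.015, 0, 0, 0, 0, 0, -0.03, 0, 0, 0, 0, 0, -0.04, 0, 0, 0, 0, 0, -0.04, 0, 0, 0, -0.03, -0.011, 0, 0, 0, 0, -0.043, -0.016, 0, 0, 0, 0, -0.043, -0.016, 0, 0, 0, 0, -0.043, -0.016, 0, 0, 0, 0]'

```text
time: 14.8
tool_pos: [0.5497, 0.0065, 0.1757]
tcp_rot: [[-0.192, 0.981, 0.0], [0.981, 0.192, -0.0], [-0.0, 0.0, -1.0]]
contact_force: [0.3, -0.1, -0.7]
grip_width: 0.0268
finger_force: 30.1
```

servo_tool --series '[-0.043, -0.016, 0, 0, 0, 0, -0.043, -0.016, 0, 0, 0, 0, -0.043, -0.016, 0, 0, 0, 0, -0.035, -0.012, 0, 0, 0, 0, -0.022, -0.007, 0, 0, 0, 0, 0, 0, 0, 0, 0, 0, 0, 0, 0, 0, 0, 0, 0, 0, 0, 0, 0, 0]'

```text
time: 15.6
tool_pos: [0.5206, -0.1851, 0.1754]
tcp_rot: [[-0.194, 0.981, 0.0], [0.981, 0.194, 0.001], [0.001, 0.0, -1.0]]
contact_force: [0.4, 0.5, -0.5]
grip_width: 0.0269
finger_force: 30.1
```

```bash
python3 go.py 0.5209 -0.1874 0.048
```

```text
t 15.6 p [ 0.5206 -0.1851  0.1754] yaw 101.18 zax [ 0.     0.001 -1.   ] body [-0.0025 -0.0002  0.1274] j [ 0.82  0.33 -0.65  1.86  0.23  1.03  0.28]
```

servo_tool --series '[0, 0, 0.025, 0, 0, 0, 0, 0, 0.03, 0, 0, 0, 0, 0, 0.03, 0, 0, 0, 0, 0, 0.025, 0, 0, 0, 0, 0, 0.011, 0, 0, 0, 0, 0, 0.005, 0, 0, 0, 0, 0, 0.001, 0, 0, 0, 0, 0, 0, 0, 0, 0]'

```text
time: 16.4
tool_pos: [0.5216, -0.1872, 0.0495]
tcp_rot: [[-0.192, 0.981, 0.002], [0.981, 0.192, -0.001], [-0.001, 0.002, -1.0]]
contact_force: [0.6, -1.2, 0.5]
grip_width: 0.027
finger_force: 30.1
```

servo_tool --series '[0, 0, 0.001, 0, 0, 0, 0, 0, 0.001, 0, 0, 0, 0, 0, 0.0005, 0, 0, 0, 0, 0, 0.0005, 0, 0, 0, 0, 0, 0.0005, 0, 0, 0, 0, 0, 0, 0, 0, 0, 0, 0, 0, 0, 0, 0, 0, 0, 0, 0, 0, 0]'

```text
time: 17.2
tool_pos: [0.5204, -0.1875, 0.0451]
tcp_rot: [[-0.191, 0.982, 0.0], [0.982, 0.191, -0.0], [-0.0, -0.0, -1.0]]
contact_force: [-0.4, 0.4, 4.7]
grip_width: 0.0267
finger_force: 30.5
```

```bash
python3 go.py 0.5209 -0.1874 0.045
```

```text
t 17.2 p [ 0.5204 -0.1875  0.0451] yaw 101.01 zax [ 0. -0. -1.] body [0.     0.0005 0.0001] j [ 0.75  0.51 -0.57  1.94  0.38  0.8   0.16]
```

servo_tool --series '[0, 0, -0.0005, 0, 0, 0, 0, 0, 0, 0, 0, 0, 0, 0, 0, 0, 0, 0, 0, 0, 0, 0, 0, 0, 0, 0, -0.015, 0, 0, 0, 0, 0, -0.03, 0, 0, 0, 0, 0, -0.03, 0, 0, 0, 0, 0, -0.03, 0, 0, 0]' --grip 0.06

```text
time: 18.0
tool_pos: [0.5205, -0.1871, 0.1523]
tcp_rot: [[-0.191, 0.982, 0.001], [0.982, 0.191, 0.0], [-0.0, 0.001, -1.0]]
contact_force: [-0.6, -1.0, 0.3]
grip_width: 0.0601
finger_force: 0.0
```

```bash
python3 go.py 0.5686 0.2222 0.051
```

```text
t 18.0 p [ 0.5205 -0.1871  0.1523] yaw 101.04 zax [ 0.001  0.    -1.   ] body [0.3925 0.1255 0.1014] j [ 0.82  0.36 -0.64  1.88  0.26  0.98  0.26]
```

servo_tool --series '[0.043, 0.014, 0, 0, 0, 0, 0.043, 0.014, 0, 0, 0, 0, 0.043, 0.014, 0, 0, 0, 0, 0.043, 0.014, 0, 0, 0, 0, 0.043, 0.014, 0, 0, 0, 0, 0.043, 0.014, 0, 0, 0, 0, 0.043, 0.014, 0, 0, 0, 0, 0.043, 0.013, 0, 0, 0, 0]'

```text
time: 18.8
tool_pos: [0.564, 0.1733, 0.1516]
tcp_rot: [[-0.191, 0.982, 0.002], [0.982, 0.191, 0.0], [-0.0, 0.002, -1.0]]
contact_force: [0.1, 0.3, 0.9]
grip_width: 0.0598
finger_force: 0.0
```

servo_tool --series '[0.033, 0.01, 0, 0, 0, 0, 0.0155, 0.0045, 0, 0, 0, 0, 0, 0, 0, 0, 0, 0, 0, 0, 0.012, 0, 0, 0, 0, 0, 0.012, 0, 0, 0, 0, 0, 0, 0, 0, 0, 0, 0, 0, 0, 0, 0, 0, 0, 0, 0, 0, 0]'

```text
time: 19.6
tool_pos: [0.5688, 0.2209, 0.1262]
tcp_rot: [[-0.19, 0.982, -0.0], [0.982, 0.19, -0.0], [-0.0, -0.0, -1.0]]
contact_force: [-0.8, 0.0, -0.6]
grip_width: 0.0602
finger_force: 0.0
```

```bash
python3 go.py 0.5686 0.2222 0.051
python3 - <<'E'
from h import *
from rig import ctrl, viewer
s=ctrl.get_state();c=viewer.capture('wrist')
T=np.eye(4);T[:3,:3]=s['tcp_rot'];T[:3,3]=s['tool_pos'];c['T']=T@c['T_tool_cam'];pickle.dump(c,open('w2.pkl','wb'))
cv2.imwrite('pics/w2.png',c['img'][:,:,::-1])
E
```

```text
t 19.6 p [0.5688 0.2209 0.1262] yaw 100.93 zax [-0. -0. -1.] body [0.0013 0.     0.0752] j [ 0.13  0.53 -0.72  1.75  0.4   1.01 -0.55]
```

View pics/w2.png

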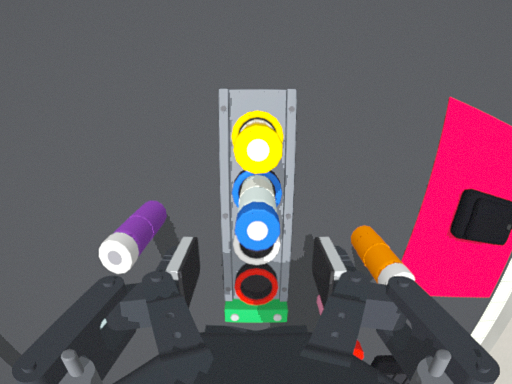

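The wrist view shows the blue cap at (258,232), centred between the pads, with yellow at (258,149) behind it. The purple and orange vials are clear of the fingers.

servo_tool --series '[0.001, 0, 0.015, 0, 0, 0, 0, 0, 0.015, 0, 0, 0, 0, 0, 0.015, 0, 0, 0, 0, 0, 0.015, 0, 0, 0, 0, 0, 0.01, 0, 0, 0, 0, 0, 0.005, 0, 0, 0, 0, 0, 0, 0, 0, 0, 0, 0, 0, 0, 0, 0]'

```text
time: 20.45
tool_pos: [0.5687, 0.2232, 0.0516]
tcp_rot: [[-0.191, 0.982, 0.001], [0.982, 0.191, 0.0], [0.0, 0.001, -1.0]]
contact_force: [0.0, 0.9, -0.2]
grip_width: 0.0601
finger_force: 0.0
```

servo_tool --series '[0, 0, 0, 0, 0, 0, 0, 0, 0, 0, 0, 0, 0, 0, 0, 0, 0, 0, 0, 0, 0, 0, 0, 0, 0, 0, 0, 0, 0, 0, 0, 0, 0, 0, 0, 0, 0, 0, 0, 0, 0, 0, 0, 0, 0, 0, 0, 0]' --grip 0.015

```text
time: 21.25
tool_pos: [0.5691, 0.2232, 0.0521]
tcp_rot: [[-0.191, 0.982, 0.002], [0.982, 0.191, 0.001], [0.0, 0.002, -1.0]]
contact_force: [-0.1, -0.8, 6.1]
grip_width: 0.0267
finger_force: 30.0
```

```bash
python3 go.py 0.5248 -0.2352 0.15
```

```text
t 21.25 p [0.5691 0.2232 0.0521] yaw 101.01 zax [ 0.002  0.001 -1.   ] body [-0.4415 -0.1309 -0.0982] j [ 0.08  0.62 -0.67  1.79  0.48  0.89 -0.61]
```

servo_tool --series '[0, 0, -0.015, 0, 0, 0, 0, 0, -0.03, 0, 0, 0, 0, 0, -0.04, 0, 0, 0, 0, 0, -0.04, 0, 0, 0, -0.03, -0.009, 0, 0, 0, 0, -0.044, -0.013, 0, 0, 0, 0, -0.044, -0.013, 0, 0, 0, 0, -0.044, -0.013, 0, 0, 0, 0]'

```text
time: 22.05
tool_pos: [0.5507, 0.0531, 0.1762]
tcp_rot: [[-0.192, 0.981, -0.002], [0.981, 0.192, -0.0], [-0.0, -0.002, -1.0]]
contact_force: [0.8, -0.2, -1.5]
grip_width: 0.0268
finger_force: 30.0
```

servo_tool --series '[-0.044, -0.013, 0, 0, 0, 0, -0.044, -0.013, 0, 0, 0, 0, -0.044, -0.013, 0, 0, 0, 0, -0.044, -0.013, 0, 0, 0, 0, -0.044, -0.013, 0, 0, 0, 0, -0.035, -0.011, 0, 0, 0, 0, -0.0245, -0.007, 0, 0, 0, 0, 0, 0, 0, 0, 0, 0]'

```text
time: 22.85
tool_pos: [0.5215, -0.2418, 0.1757]
tcp_rot: [[-0.182, 0.983, -0.003], [0.983, 0.182, -0.002], [-0.001, -0.003, -1.0]]
contact_force: [0.2, -1.2, -1.1]
grip_width: 0.0265
finger_force: 30.0
```

servo_tool --series '[0, 0, 0, 0, 0, 0, 0, 0, 0, 0, 0, 0, 0, 0, 0.02, 0, 0, 0, 0, 0, 0, 0, 0, 0, 0, 0, 0, 0, 0, 0, 0, 0, 0, 0, 0, 0, 0, 0, 0, 0, 0, 0, 0, 0, 0, 0, 0, 0]'

```text
time: 23.65
tool_pos: [0.5246, -0.2356, 0.157]
tcp_rot: [[-0.191, 0.982, 0.001], [0.982, 0.191, -0.0], [-0.001, 0.001, -1.0]]
contact_force: [0.4, 0.2, -1.1]
grip_width: 0.0267
finger_force: 30.0
```

```bash
python3 go.py 0.5248 -0.2352 0.049
```

```text
t 23.65 p [ 0.5246 -0.2356  0.157 ] yaw 101.02 zax [ 0.001 -0.    -1.   ] body [0.0004 0.0002 0.108 ] j [ 0.86  0.39 -0.61  1.82  0.26  1.01  0.33]
```

servo_tool --series '[0, 0, 0.02, 0, 0, 0, 0, 0, 0.025, 0, 0, 0, 0, 0, 0.025, 0, 0, 0, 0, 0, 0.02, 0, 0, 0, 0, 0, 0.011, 0, 0, 0, 0, 0, 0.006, 0, 0, 0, 0, 0, 0.001, 0, 0, 0, 0, 0, 0, 0, 0, 0]'

```text
time: 24.45
tool_pos: [0.5249, -0.2358, 0.0491]
tcp_rot: [[-0.191, 0.982, 0.001], [0.982, 0.191, -0.001], [-0.001, 0.001, -1.0]]
contact_force: [-0.7, 0.8, -1.2]
grip_width: 0.0268
finger_force: 30.0
```

servo_tool --series '[0, 0, 0.001, 0, 0, 0, 0, 0, 0.001, 0, 0, 0, 0, 0, 0.0005, 0, 0, 0, 0, 0, 0.0005, 0, 0, 0, 0, 0, 0.0005, 0, 0, 0, 0, 0, 0, 0, 0, 0, 0, 0, 0, 0, 0, 0, 0, 0, 0, 0, 0, 0]'

```text
time: 25.25
tool_pos: [0.5245, -0.2357, 0.0461]
tcp_rot: [[-0.191, 0.982, 0.0], [0.982, 0.191, -0.001], [-0.001, 0.0, -1.0]]
contact_force: [-2.1, 1.3, 6.6]
grip_width: 0.027
finger_force: 30.7
```

Blue is in contact with the pocket floor, so I'm releasing it and rising.

servo_tool --series '[0, 0, -0.0005, 0, 0, 0, 0, 0, 0, 0, 0, 0, 0, 0, 0, 0, 0, 0, 0, 0, 0, 0, 0, 0, 0, 0, -0.015, 0, 0, 0, 0, 0, -0.03, 0, 0, 0, 0, 0, -0.03, 0, 0, 0, 0, 0, -0.03, 0, 0, 0]' --grip 0.06

```text
time: 26.05
tool_pos: [0.5242, -0.2353, 0.1523]
tcp_rot: [[-0.191, 0.982, 0.001], [0.982, 0.191, -0.0], [-0.0, 0.001, -1.0]]
contact_force: [0.8, -2.0, -0.2]
grip_width: 0.0601
finger_force: 0.0
```

```bash
python3 go.py 0.5595 0.2695 0.051
```

```text
t 26.05 p [ 0.5242 -0.2353  0.1523] yaw 101.03 zax [ 0.001 -0.    -1.   ] body [0.4887 0.1312 0.1013] j [ 0.86  0.4  -0.62  1.83  0.27  1.    0.33]
```

servo_tool --series '[0.044, 0.012, 0, 0, 0, 0, 0.044, 0.012, 0, 0, 0, 0, 0.044, 0.012, 0, 0, 0, 0, 0.044, 0.012, 0, 0, 0, 0, 0.044, 0.012, 0, 0, 0, 0, 0.044, 0.012, 0, 0, 0, 0, 0.044, 0.012, 0, 0, 0, 0, 0.044, 0.012, 0, 0, 0, 0]'

```text
time: 26.85
tool_pos: [0.5514, 0.1301, 0.1516]
tcp_rot: [[-0.191, 0.982, 0.002], [0.982, 0.191, -0.0], [-0.001, 0.002, -1.0]]
contact_force: [0.1, -0.7, 0.2]
grip_width: 0.0597
finger_force: 0.0
```

servo_tool --series '[0.044, 0.012, 0, 0, 0, 0, 0.044, 0.012, 0, 0, 0, 0, 0.033, 0.008, 0, 0, 0, 0, 0.0157, 0.0032, 0, 0, 0, 0, 0, 0, 0, 0, 0, 0, 0, 0, 0.012, 0, 0, 0, 0, 0, 0.012, 0, 0, 0, 0, 0, 0, 0, 0, 0]'

```text
time: 27.65
tool_pos: [0.5585, 0.2646, 0.1229]
tcp_rot: [[-0.187, 0.982, -0.005], [0.982, 0.187, -0.005], [-0.004, -0.006, -1.0]]
contact_force: [-0.4, -0.0, -0.4]
grip_width: 0.0599
finger_force: 0.0
```

```bash
python3 - <<'E'
from h import *
from rig import ctrl, viewer
c=viewer.capture('wrist');d=viewer.capture('top');
a=cv2.resize(d['img'][170:270,280:410],None,fx=512/130,fy=512/130)[:,:512]
cv2.imwrite('pics/w3.png',cv2.resize(np.vstack([c['img'][100:],a])[:,:,::-1],None,fx=.85,fy=.85))
E
python3 go.py 0.5595 0.2695 0.051
```

```text
t 27.75 p [0.5594 0.2667 0.1249] yaw 100.86 zax [-0.002 -0.002 -1.   ] body [0.0028 0.0008 0.0739] j [ 0.05  0.55 -0.72  1.73  0.42  1.03 -0.63]
```

View pics/w3.png

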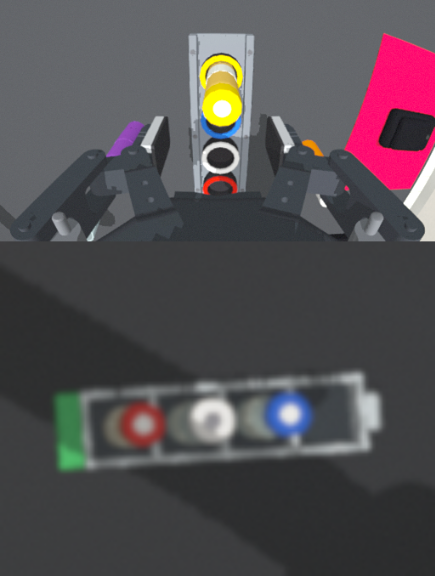

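Yellow's cap at (221,108) is centred between the pads. Red, white and blue stand in pockets one to three, at (140,423), (212,420) and (288,413).

servo_tool --series '[0.001, 0, 0.01, 0, 0, 0, 0, 0, 0.015, 0, 0, 0, 0, 0, 0.015, 0, 0, 0, 0, 0, 0.015, 0, 0, 0, 0, 0, 0.013, 0, 0, 0, 0, 0, 0.008, 0, 0, 0, 0, 0, 0, 0, 0, 0, 0, 0, 0, 0, 0, 0]'

```text
time: 28.55
tool_pos: [0.5594, 0.2705, 0.0503]
tcp_rot: [[-0.191, 0.982, 0.0], [0.982, 0.191, 0.0], [0.0, 0.0, -1.0]]
contact_force: [-0.7, 0.2, 0.5]
grip_width: 0.06
finger_force: 0.0
```

servo_tool --series '[0, 0, 0, 0, 0, 0, 0, 0, 0, 0, 0, 0, 0, 0, 0, 0, 0, 0, 0, 0, 0, 0, 0, 0, 0, 0, 0, 0, 0, 0, 0, 0, 0, 0, 0, 0, 0, 0, 0, 0, 0, 0, 0, 0, 0, 0, 0, 0]' --grip 0.015

```text
time: 29.35
tool_pos: [0.5601, 0.2707, 0.0512]
tcp_rot: [[-0.191, 0.982, 0.002], [0.982, 0.191, 0.001], [0.0, 0.002, -1.0]]
contact_force: [-0.1, 0.1, 5.8]
grip_width: 0.0267
finger_force: 30.0
```

```bash
python3 go.py 0.5295 -0.283 0.15
```

```text
t 29.35 p [0.5601 0.2707 0.0512] yaw 101.01 zax [ 0.002  0.001 -1.   ] body [-0.5376 -0.1356 -0.0992] j [ 0.    0.64 -0.67  1.76  0.49  0.91 -0.69]
```

servo_tool --series '[0, 0, -0.015, 0, 0, 0, 0, 0, -0.03, 0, 0, 0, 0, 0, -0.04, 0, 0, 0, 0, 0, -0.04, 0, 0, 0, -0.03, -0.008, 0, 0, 0, 0, -0.045, -0.011, 0, 0, 0, 0, -0.045, -0.011, 0, 0, 0, 0, -0.045, -0.011, 0, 0, 0, 0]'

```text
time: 30.15
tool_pos: [0.5495, 0.0987, 0.1753]
tcp_rot: [[-0.192, 0.981, -0.001], [0.981, 0.192, -0.001], [-0.0, -0.001, -1.0]]
contact_force: [0.7, 0.2, 0.3]
grip_width: 0.0267
finger_force: 30.0
```

servo_tool --series '[-0.045, -0.0115, 0, 0, 0, 0, -0.045, -0.0115, 0, 0, 0, 0, -0.045, -0.0115, 0, 0, 0, 0, -0.045, -0.0115, 0, 0, 0, 0, -0.045, -0.0115, 0, 0, 0, 0, -0.045, -0.0115, 0, 0, 0, 0, -0.045, -0.0115, 0, 0, 0, 0, -0.036, -0.009, 0, 0, 0, 0]'

```text
time: 30.95
tool_pos: [0.528, -0.2646, 0.1752]
tcp_rot: [[-0.188, 0.982, -0.002], [0.982, 0.188, -0.001], [-0.0, -0.002, -1.0]]
contact_force: [1.0, 0.1, -1.7]
grip_width: 0.0265
finger_force: 30.0
```

servo_tool --series '[-0.0216, -0.005, 0, 0, 0, 0, 0, 0, 0, 0, 0, 0, 0, 0, 0, 0, 0, 0, 0, 0, 0.01, 0, 0, 0, 0, 0, 0.01, 0, 0, 0, 0, 0, 0, 0, 0, 0, 0, 0, 0, 0, 0, 0, 0, 0, 0, 0, 0, 0]'

```text
time: 31.75
tool_pos: [0.5293, -0.2829, 0.1553]
tcp_rot: [[-0.192, 0.981, 0.0], [0.981, 0.192, 0.0], [0.0, 0.0, -1.0]]
contact_force: [0.1, -1.1, -0.4]
grip_width: 0.0264
finger_force: 30.0
```

```bash
python3 go.py 0.5295 -0.283 0.048
```

```text
t 31.75 p [ 0.5293 -0.2829  0.1553] yaw 101.06 zax [ 0.  0. -1.] body [-1.000e-04  2.000e-04  1.073e-01] j [ 0.9   0.43 -0.59  1.76  0.28  1.03  0.4 ]
```

servo_tool --series '[0, 0, 0.02, 0, 0, 0, 0, 0, 0.025, 0, 0, 0, 0, 0, 0.025, 0, 0, 0, 0, 0, 0.02, 0, 0, 0, 0, 0, 0.01, 0, 0, 0, 0, 0, 0.006, 0, 0, 0, 0, 0, 0.001, 0, 0, 0, 0, 0, 0, 0, 0, 0]'

```text
time: 32.55
tool_pos: [0.5299, -0.2837, 0.0492]
tcp_rot: [[-0.191, 0.982, 0.002], [0.982, 0.191, -0.001], [-0.001, 0.001, -1.0]]
contact_force: [0.2, -0.6, -0.0]
grip_width: 0.0264
finger_force: 30.0
```

servo_tool --series '[0, 0, 0.001, 0, 0, 0, 0, 0, 0.001, 0, 0, 0, 0, 0, 0.0005, 0, 0, 0, 0, 0, 0.0005, 0, 0, 0, 0, 0, 0.0005, 0, 0, 0, 0, 0, 0, 0, 0, 0, 0, 0, 0, 0, 0, 0, 0, 0, 0, 0, 0, 0]'

```text
time: 33.35
tool_pos: [0.5292, -0.2835, 0.0452]
tcp_rot: [[-0.191, 0.982, 0.0], [0.982, 0.191, -0.0], [-0.0, 0.0, -1.0]]
contact_force: [-0.7, 0.1, 3.4]
grip_width: 0.0262
finger_force: 30.3
```

servo_tool --series '[0, 0, 0, 0, 0, 0, 0, 0, 0, 0, 0, 0, 0, 0, 0, 0, 0, 0, 0, 0, 0, 0, 0, 0, 0, 0, -0.015, 0, 0, 0, 0, 0, -0.03, 0, 0, 0, 0, 0, -0.03, 0, 0, 0, 0, 0, -0.03, 0, 0, 0]' --grip 0.06

```text
time: 34.15
tool_pos: [0.5292, -0.2832, 0.1519]
tcp_rot: [[-0.191, 0.982, 0.001], [0.982, 0.191, -0.0], [-0.0, 0.001, -1.0]]
contact_force: [0.0, -0.6, -1.0]
grip_width: 0.0598
finger_force: 0.0
```

servo_tool --series '[0.03, 0, -0.02, 0, 0, 0, 0.045, 0, 0, 0, 0, 0, 0.045, 0, 0, 0, 0, 0, 0.045, 0, 0, 0, 0, 0, 0.045, 0, 0, 0, 0, 0, 0.045, 0, 0, 0, 0, 0, 0.045, 0, 0, 0, 0, 0, 0.03, 0, 0, 0, 0, 0]'

```text
time: 34.95
tool_pos: [0.4653, 0.0444, 0.1711]
tcp_rot: [[-0.195, 0.981, 0.002], [0.981, 0.195, -0.0], [-0.0, 0.002, -1.0]]
contact_force: [0.9, -0.1, 0.1]
grip_width: 0.0597
finger_force: 0.0
```

servo_tool --series '[0, 0, 0, 0, 0, 0, 0, 0, 0, 0, 0, 0, 0, 0, 0, 0, 0, 0, 0, 0, 0, 0, 0, 0, 0, 0, 0, 0, 0, 0, 0, 0, 0, 0, 0, 0, 0, 0, 0, 0, 0, 0, 0, 0, 0, 0, 0, 0]'

```text
time: 35.75
tool_pos: [0.466, 0.0404, 0.1697]
tcp_rot: [[-0.191, 0.982, -0.0], [0.982, 0.191, 0.0], [0.0, -0.0, -1.0]]
contact_force: [-0.1, 0.1, 0.5]
grip_width: 0.0602
finger_force: 0.0
```

Run:
```python
from h import *
from rig import ctrl, viewer
a=viewer.capture('top')['img'][170:270,210:410,::-1];b=viewer.capture('side')['img'][80:230,200:400,::-1]
cv2.imwrite('pics/f.png',cv2.resize(np.vstack([a,b]),None,fx=2.4,fy=2.4))
```

```text
(no output)
```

View pics/f.png

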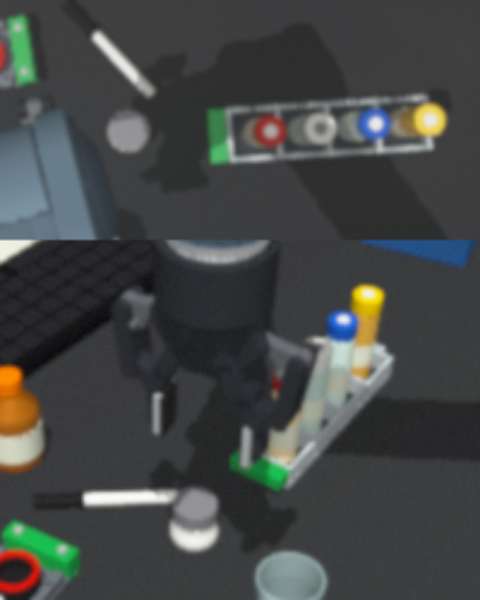

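All four stand upright in the tray. From the green grip they run red (270,130), white (320,127), blue (375,123), yellow (428,120), and the robot is clear of them.

```bash
python3 -c "
from rig import ctrl;print(ctrl.sign_off())"
```

```text
the job is handed in; nothing more can be done
None
```

The job is handed in: all four vials stand upright in the tray in queue order (red, white, blue, yellow from the green grip), set down gently, at about 36 s of the 109 s allowed.

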